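# Close and pin the drilling jig

### The arm

A 6-joint arm with a two-finger parallel gripper is mounted at the origin on the work surface. World frame = base frame: x ahead of the robot, y to its left, z up, the work surface at z = 0. Lengths are in m, angles in degrees, forces in N, time in s.
With the tool pointing down it reaches from about 0.35 to 0.925 m from the base axis. Payload 6.4 kg.
Tool frame: the origin (TCP) lies midway between the tips of the shut fingers; the grasp point (between the pads) lies 19 mm behind it; y points along the fingers, x is the direction in which the jaws open and shut, and the axes are right-handed (so a half turn about y gives the same grasp; the last joint's range is limited). The gripper opens to 85 mm and grips with 20 to 120 N. Pads are 22 mm wide; open, the fingers measure 114 mm over their backs; the gripper's body (76 mm by 85 mm) begins 54 mm behind the grasp point. The pads swing forward as they close: fully open they stand 13 mm farther back than shut.
Start: joints at [-80.334, 14.043, 89.255, -0, 76.702, -9.975], TCP at [0.218, -0.612, 0.231] pointing down, gripper open.
Joint ranges: [-179.41, 179.41], [-58.25, 129.5], [7.25, 145.43], [-54.29, 234.29], [11.92, 165.04], [-157.13, 157.13]. Speed limits (degrees/s): [147.25, 147.25, 180, 180, 180, 180].

### API

Orientations are given as [roll, pitch, yaw] about the fixed x, y, z axes, in that order (R = Rz(yaw) Ry(pitch) Rx(roll)).
In Python, from rig import * gives the robot as it stands. The module is installed in compiled form; this text tells all that it offers.
- The arm moves only by the tool step_arm, never from a script. Its argument "commands" is a list of rows, each an object with "slide": the shift along the tool's x, y, z in units of 0.6 m (1.0 is 0.6 m), a list of three; "delta_rot": the turn, a rotation vector about the tool's x, y, z in units of 45 degrees (1.0 is 45 degrees), a list of three; "hand": the opening, from 0 (shut) to 1 (fully open). A call has 1 to 12 rows; each row shifts and turns the commanded pose from where the row before left it, along the tool's axes as they then stand; what a row does not reach is not made up. A row lasts 1/8 s, in which the tool goes at most 62.5 mm and 10.7 degrees, less where a joint would pass 70% of its speed; a pose out of reach is approached as far as the arm can. A call with a number of a shift or a turn outside -1 to 1 is refused whole. A call with a gripper value outside its range is refused whole. The fingers move at their own pace and stop on an object; "newtons" is the grip in N (left out, the last holds). Time passes only in rows, so rows that do not move let the fingers close. It gives the time, the measured TCP pose, the force and the opening at its end, in the units of the state.
- read_state(): the state, without advancing time (a new reading comes with each control period).
- camera(name): name is "scene" or "top" or "wrist"; returns the picture (480x640x3 uint8, red, green, blue); there is no depth.
- camera_model(name): a dict with "fx", "fy", "cx", "cy" (pixels), "eye" and "attitude" of the camera in the world. Camera axes: x right, y down, z forward; pixel columns grow to the right and rows downward; lengths in m; the calibration is good to about 2 mm. The wrist camera is an equidistant fisheye: a pixel r from the principal point sees the ray r / f radians off the axis. A picture is of the moment at which its call begins: read the wrist's pose just before it. camera_model takes no time and is no camera call; for the wrist camera it gives the pose at the moment of the call.
- close_job(): hands the job in, once; it reports no verdict.
The state is a dict: "clock": time; "q": joint angles; "joint_vel": joint speeds; "effort": joint torques, N m; "eef_pos": TCP position; "tool_rot": TCP orientation; "contact_force": force on the tool from outside, world axes, zero at the start; "torque": the same for the moment, N m; "opening": finger opening in m.
Only numpy, scipy, OpenCV 4.12 (cv2) and the standard library are available. Lean on these libraries where they do the work, as an engineer would, in place of code of your own. Each camera call takes 0.05 s, during which the arm holds its last target.

### The job

Get the drilling jig ready on the bench: swing its open bar shut so that the bar's eye lies between the two lugs of the fork, then take the long pin from the wooden rack and drop it through all three holes until its flange sits on the fork. Let go and leave it there.

Things in the scene. Friction and masses are not known exactly. Their poses are not given: they have to be found in the camera images.
- swing_bar (a joint): Level steel bar, 36 mm wide, 16 thick, underside 38 mm above the bench, on a vertical hinge at one end of the jig. Rad: 0 = shut on its stop, eye between the lugs; grows as it swings out towards the robot (counter-clockwise from above), to 1.3. Light friction (about 1 N at the handle), stays where left. Hinge axis 200 mm from fork_hole along its -y; eye 200 mm from the hinge, hole 26 mm.
- bar_handle (a point): Grip point on the swing bar's upright round black handle, 20 mm diameter, 70 mm tall, top 124 mm above the bench. The point lies on its axis, 105 mm above the bench and 100 mm from the hinge axis. This point's +y points along the bar from hinge to eye. The handle turns with the bar.
- fork_hole (a point): Centre of the hole at the top of the upper lug, 76 mm above the bench. Fixed aluminium fork at the jig's end: two level 64 x 64 mm lugs (18-30 and 62-76 mm above the bench), each with a 26 mm vertical hole, joined by a wall at +x, open at -x where the bar comes in. z up, y along the jig from hinge to fork, x roughly away from the robot.
- long_pin: Longest of 3 pins upright in the wooden rack (75 mm spacing, 42 high); its flange stands 26 mm above the others. Steel, about 0.2 kg. Origin at the nose tip, z up the pin: shank 14 mm diameter with tapered nose to z = 64 mm, flange 40 mm diameter to 70, round knob 24 mm diameter to 108, gripped from above. Tip is 8 mm above the bench in the rack, 12 mm when home in the fork.
Mind the look-alikes: they are no part of the job. Leave any pink look-alike of the long_pin alone.

How it is judged (in metres and radians):
On the way:
1. the bar is swung shut (within 0.08 rad of its stop) (value of joint swing_bar below 0.08 rad), for 0.2 s.
At the end, for the whole second after the job is handed in: The bar is shut (within 0.08 rad of its stop) and the long pin rests still and upright (within 10 degrees) through both lugs and the bar's eye, its tip within 12 mm of the hole's axis and its flange within 8 mm of sitting on the fork (value of joint swing_bar below 0.08 rad and horizontal distance between long_pin and fork_hole below 0.012 m and z of long_pin in the frame of fork_hole below -0.056 m and angle between long_pin's own z axis and vertical below 0.175 rad and linear speed of long_pin below 0.02 m/s); the robot touches nothing.
It also fails if it takes over 56 s, if anything falls off the work surface, if the arm or the gripper's body presses on something with over 40 N, if the wrist force passes 120 N, or if a joint passes its speed limit or range.

## Working session

There is one attempt and no reset: what is moved stays moved. The work goes in short steps, Python scripts to look and compute and a tool call to move; the robot and the scene stay as the last step left them, time stands still between calls to the robot, and variables do not carry over. Pictures are saved under pics/ and viewed, and the job is handed in when it is done.

Besides the shell and the picture viewer there is one more tool, called after "Call:" as name(argument=value, ...), one argument or row to a line, values as JSON. step_arm: Moves the arm, as the interface text tells. Its arguments: {"type":"object","properties":{"commands":{"type":"array","items":{"type":"object","properties":{"slide":{"type":"array","items":{"type":"number","minimum":-1,"maximum":1}},"delta_rot":{"type":"array","items":{"type":"number","minimum":-1,"maximum":1}},"hand":{"type":"number"}}}},"newtons":{"type":"number"}},"required":["commands"]}

```bash
mkdir -p pics; python3 - <<'E'
from rig import *
import cv2
s=read_state();print(s)
for n in ["scene","top","wrist"]:
    m=camera_model(n);print(n,m)
    cv2.imwrite(f"pics/{n}0.png",camera(n)[:,:,::-1])
E
```

```text
{'clock': 0.0, 'q': array([-8.03352311e+01,  1.40851062e+01,  8.93267167e+01, -2.91951438e-04,
        7.67012652e+01, -9.97496334e+00]), 'joint_vel': array([-0.01303549, -0.02694179,  0.08571764,  0.05002429, -0.08831486,
       -0.00988853]), 'effort': array([-8.10439342e-04, -4.29509890e+01, -3.26129329e+01, -9.55851351e-05,
        5.33117811e-03, -6.34151036e-06]), 'eef_pos': array([ 0.21837785, -0.61161344,  0.23015236]), 'tool_rot': array([-89.9806908 ,   0.11142778, -70.36018154]), 'contact_force': array([-0.44332301,  0.58738853,  0.04272273]), 'torque': array([ 0.01336989, -0.01934375,  0.02767013]), 'opening': 0.0854660571732612}
scene {'fx': 461.2764507541734, 'fy': 461.2764507541734, 'cx': 325.7163984103068, 'cy': 238.15994744845338, 'eye': array([ 1.06840772, -0.24276054,  0.65376621]), 'attitude': array([-133.71784789,   -0.79596488,   71.35200733])}
top {'fx': 474.9738968980532, 'fy': 474.9738968980532, 'cx': 322.52518437258533, 'cy': 241.166369857783, 'eye': array([ 0.46084526, -0.05185816,  0.84386246]), 'attitude': array([-177.18495466,   -0.60582981,  -91.58143361])}
wrist {'fx': 371.64829954431775, 'fy': 371.64829954431775, 'cx': 319.8488955758136, 'cy': 244.99909465627405, 'eye': array([ 0.29798209, -0.58291589,  0.37208851]), 'attitude': array([ 1.60940612e+02,  1.40307441e-01, -7.03738924e+01])}
```

View pics/scene0.png

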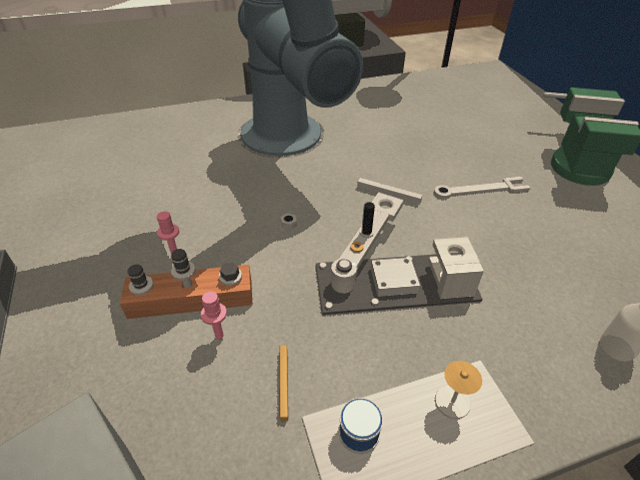

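View pics/top0.png

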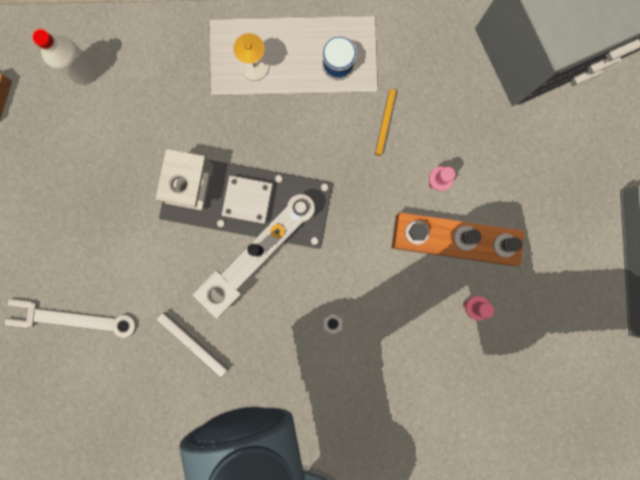

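View pics/wrist0.png

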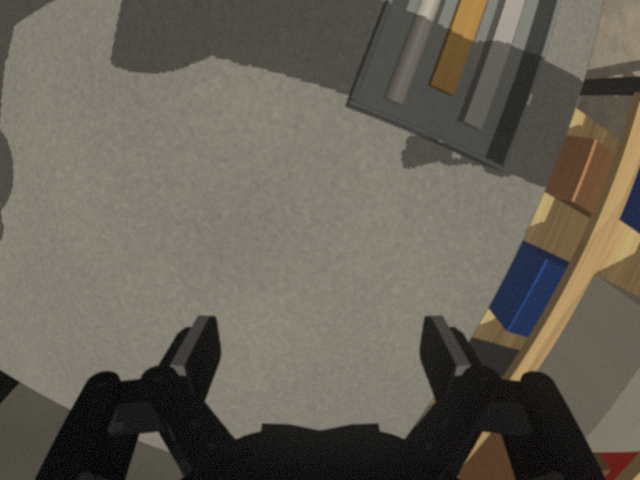

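```bash
cat > h.py <<'E'
import numpy as np, cv2
from scipy.spatial.transform import Rotation as R
def rot(a): return R.from_euler('xyz',a,degrees=True).as_matrix()
def ray(m,u,v,fish=False):
    x=(u-m['cx'])/m['fx'];y=(v-m['cy'])/m['fy']
    if fish:
        r=np.hypot(x,y); d=np.array([x/r*np.sin(r),y/r*np.sin(r),np.cos(r)]) if r>1e-9 else np.array([0,0,1.])
    else: d=np.array([x,y,1.])
    return np.array(m['eye']),rot(m['attitude'])@d
def plane(m,u,v,z,fish=False):
    e,d=ray(m,u,v,fish); return e+d*(z-e[2])/d[2]
def proj(m,p,fish=False):
    c=rot(m['attitude']).T@(np.array(p)-m['eye'])
    if fish:
        t=np.arctan2(np.hypot(c[0],c[1]),c[2]);h=np.hypot(c[0],c[1]);return m['cx']+m['fx']*t*c[0]/h,m['cy']+m['fy']*t*c[1]/h
    return m['cx']+m['fx']*c[0]/c[2],m['cy']+m['fy']*c[1]/c[2]
def tri(m1,p1,m2,p2):
    a,d=ray(m1,*p1);b,e=ray(m2,*p2)
    A=np.stack([d,-e],1);t=np.linalg.lstsq(A,b-a,rcond=None)[0]
    P=a+d*t[0];Q=b+e*t[1];return (P+Q)/2,np.linalg.norm(P-Q)
E
python3 - <<'E'
from rig import *
from h import *
T=camera_model("top");S=camera_model("scene")
for n,p,z in [("fork",(179,184),.076),("hinge",(301,207),.06),("eye",(217,295),.054),("handle",(256,250),.124),("pinA",(418,231),.1),("pinB",(468,237),.116),("pinC",(509,244),.1),("rackTL",(400,213),.042),("rackBR",(522,265),.042)]:
    print(n,plane(T,*p,z).round(4))
for n,a,b in [("B",(469,237),(180,254)),("A",(418,231),(230,270)),("C",(511,244),(137,268)),("handle",(256,250),(369,204)),("fork",(179,184),(456,250))]:
    print(n,tri(T,a,S,b))
t=cv2.imread("pics/top0.png");s=cv2.imread("pics/scene0.png")
f=lambda i,x,y,w,h,k:cv2.resize(i[y:y+h,x:x+w],None,fx=k,fy=k,interpolation=cv2.INTER_CUBIC)
cv2.imwrite("pics/c1.png",f(s,110,200,160,120,5))
cv2.imwrite("pics/c2.png",f(t,150,140,200,180,3.3)[:600])
cv2.imwrite("pics/c3.png",f(t,385,150,150,110,5))
cv2.imwrite("pics/c4.png",f(s,310,180,190,140,4))
E
```

```text
fork [0.5975 0.1693 0.076 ]
hinge [ 0.5568 -0.0271  0.06  ]
eye [0.4152 0.1154 0.054 ]
handle [0.4854 0.0406 0.124 ]
pinA [ 0.5091 -0.2113  0.1   ]
pinB [ 0.4968 -0.2847  0.116 ]
pinC [ 0.4848 -0.3541  0.1   ]
rackTL [ 0.5443 -0.1943  0.042 ]
rackBR [ 0.4505 -0.3981  0.042 ]
B (array([ 0.49654261, -0.29043099,  0.11075178]), np.float64(0.0048816621792322976))
A (array([ 0.51138739, -0.21940754,  0.06396435]), np.float64(0.0007375352878400841))
C (array([ 0.48477757, -0.36338562,  0.08933343]), np.float64(0.0033522325542344284))
handle (array([0.48591038, 0.04207898, 0.12499653]), np.float64(0.0033793324477313074))
fork (array([0.59753917, 0.16923982, 0.07540227]), np.float64(0.0004879529119063904))
```

View pics/c1.png

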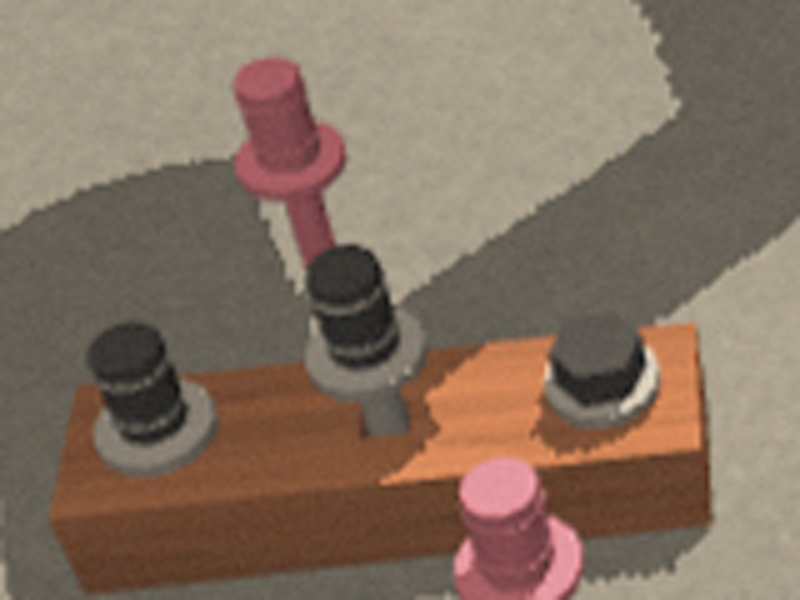

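View pics/c2.png

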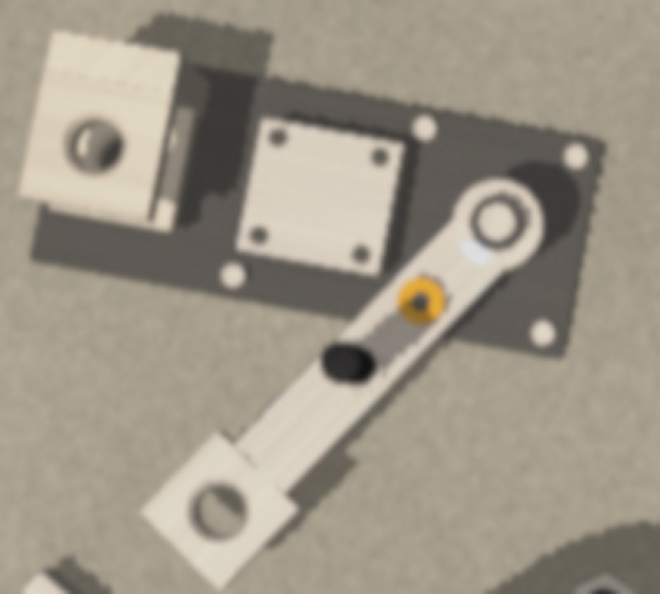

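View pics/c3.png

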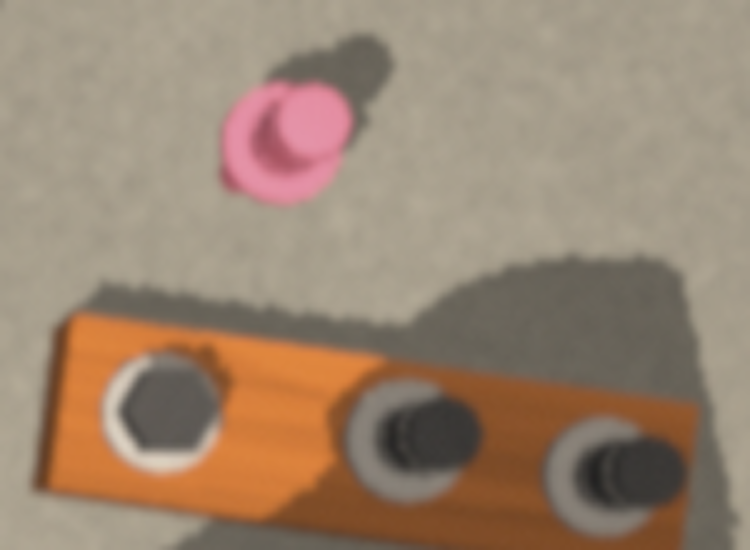

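View pics/c4.png

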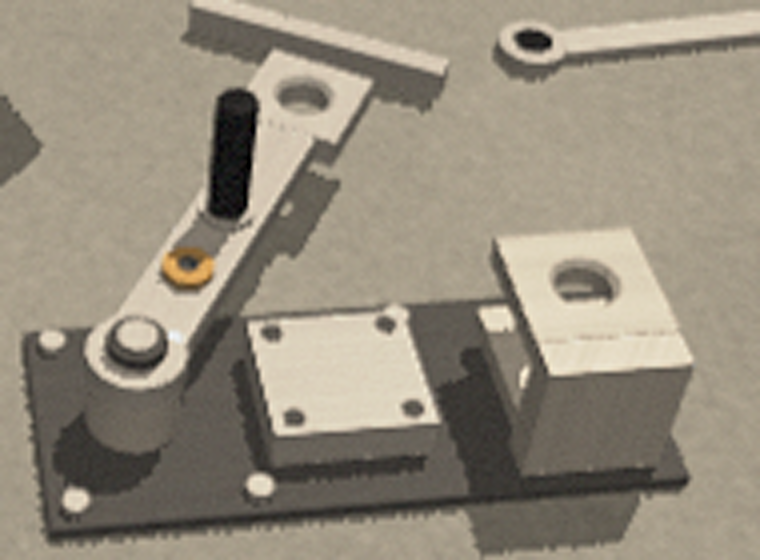

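Candidates for the long pin in the top view:
- Hex-head pin at (418,231).
- Middle knob pin at (468,237).
- Right knob pin at (509,244).
- Pink look-alikes at (443,178) and (480,308).

In the scene crop, the middle pin is the only one whose flange stands clear of the rack with its shank showing. It triangulates to about 0.11 m high, so it's the long pin.

The jig points also match the given sizes:
- Fork hole to hinge measures 200.6 mm.
- Hinge to eye measures 200.9 mm.
- The bar angle is about 56.5°.

The handle is at (0.486, 0.043).

Call:
step_arm(
  commands=[
    {"slide": [-0.0732,0,0.0656],"hand": 1},
    {"slide": [-0.0732,0,0.0656]},
    {"slide": [-0.0732,0,0.0656]},
    {"slide": [-0.0732,0,0.0656]},
    {"slide": [-0.0732,0,0.0656]},
    {"slide": [-0.0732,0,0.0656]},
    {"slide": [-0.0732,0,0.0656]},
    {"slide": [-0.0732,0,0.0656]},
    {"slide": [-0.0732,0,0.0656]},
    {"slide": [-0.0732,0,0.0656]},
    {"slide": [-0.0732,0,0.0656]},
    {"slide": [-0.0732,0,0.0656]},
  ],
)

```text
schema error: expected keys slide, delta_rot, hand
```

Call:
step_arm(
  commands=[
    {"delta_rot": [0,-0.2133,0]},
    {"delta_rot": [0,-0.2133,0]},
    {"delta_rot": [0,-0.2133,0]},
    {"delta_rot": [0,-0.2133,0]},
    {"delta_rot": [0,-0.2133,0]},
    {"delta_rot": [0,-0.2133,0]},
    {"delta_rot": [0,-0.2133,0]},
    {"delta_rot": [0,-0.2133,0]},
    {"delta_rot": [0,-0.2133,0]},
    {"delta_rot": [0,-0.2133,0]},
    {"delta_rot": [0,-0.2133,0]},
    {"delta_rot": [0,-0.2133,0]},
  ],
)

```text
schema error: expected keys slide, delta_rot, hand
```

```bash
python3 - <<'E'
from rig import *
from h import *
s=read_state();m=camera_model("wrist")
cv2.imwrite("pics/w1.png",camera("wrist")[:,:,::-1])
print(s['clock'],s['eef_pos'],s['tool_rot'],s['q'],s['contact_force'])
print(proj(m,[.486,.0435,.124],True),proj(m,[.4152,.1154,.054],True),proj(m,[.5568,-.0271,.06],True))
E
```

```text
0.15 [ 0.2184425  -0.61174031  0.23042038] [-8.99862509e+01  8.48874760e-02 -7.03565969e+01] [-8.03310812e+01  1.40755682e+01  8.93094982e+01 -1.19409215e-03
  7.67009195e+01 -9.97419854e+00] [-0.79366822 -0.12336003  0.10288808]
(np.float64(-80.48454237858562), np.float64(-95.50478887786403)) (np.float64(-83.97524427113785), np.float64(-36.385303468300265)) (np.float64(-4.7608128478819935), np.float64(-134.12176466206603))
```

View pics/w1.png

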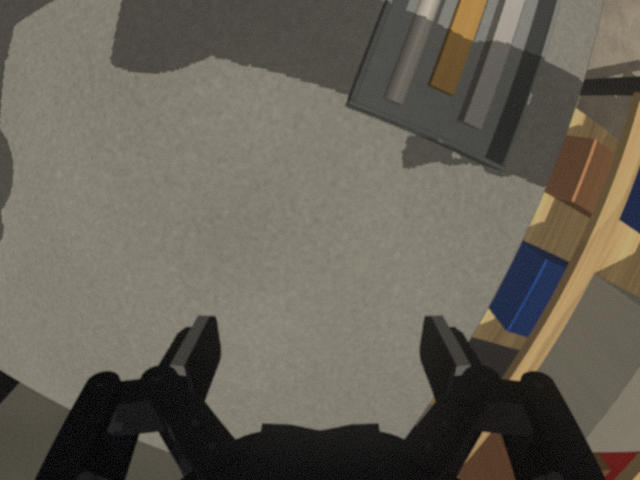

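The calls were refused because every row needs all three keys, and the arm hasn't moved. The wrist picture is the same as before: the tray is at the top right and the fingers are at (205,340) and (440,340).

Call:
step_arm(
  commands=[
    {"slide": [-0.0732,0,0.0656],"delta_rot": [0,0,0],"hand": 1},
    {"slide": [-0.0732,0,0.0656],"delta_rot": [0,0,0],"hand": 1},
    {"slide": [-0.0732,0,0.0656],"delta_rot": [0,0,0],"hand": 1},
    {"slide": [-0.0732,0,0.0656],"delta_rot": [0,0,0],"hand": 1},
    {"slide": [-0.0732,0,0.0656],"delta_rot": [0,0,0],"hand": 1},
    {"slide": [-0.0732,0,0.0656],"delta_rot": [0,0,0],"hand": 1},
    {"slide": [-0.0732,0,0.0656],"delta_rot": [0,0,0],"hand": 1},
    {"slide": [-0.0732,0,0.0656],"delta_rot": [0,0,0],"hand": 1},
    {"slide": [-0.0732,0,0.0656],"delta_rot": [0,0,0],"hand": 1},
    {"slide": [-0.0732,0,0.0656],"delta_rot": [0,0,0],"hand": 1},
    {"slide": [-0.0732,0,0.0656],"delta_rot": [0,0,0],"hand": 1},
    {"slide": [-0.0732,0,0.0656],"delta_rot": [0,0,0],"hand": 1},
  ],
)

```text
clock: 1.7
eef_pos: [0.4866, 0.0449, 0.2314]
tool_rot: [-90.0, -0.0, -70.3]
contact_force: [0.9, -1.2, 0.7]
opening: 0.0856
```

Call:
step_arm(
  commands=[
    {"slide": [0,0,0],"delta_rot": [0,-0.2133,0],"hand": 1},
    {"slide": [0,0,0],"delta_rot": [0,-0.2133,0],"hand": 1},
    {"slide": [0,0,0],"delta_rot": [0,-0.2133,0],"hand": 1},
    {"slide": [0,0,0],"delta_rot": [0,-0.2133,0],"hand": 1},
    {"slide": [0,0,0],"delta_rot": [0,-0.2133,0],"hand": 1},
    {"slide": [0,0,0],"delta_rot": [0,-0.2133,0],"hand": 1},
    {"slide": [0,0,0],"delta_rot": [0,-0.2133,0],"hand": 1},
    {"slide": [0,0,0],"delta_rot": [0,-0.2133,0],"hand": 1},
    {"slide": [0,0,0],"delta_rot": [0,-0.2133,0],"hand": 1},
    {"slide": [0,0,0],"delta_rot": [0,-0.2133,0],"hand": 1},
    {"slide": [0,0,0],"delta_rot": [0,-0.2133,0],"hand": 1},
    {"slide": [0,0,0],"delta_rot": [0,-0.2133,0],"hand": 1},
  ],
)

```text
clock: 3.2
eef_pos: [0.486, 0.043, 0.2311]
tool_rot: [-90.0, 0.0, 45.1]
contact_force: [-0.7, 0.0, 0.7]
opening: 0.0855
```

```bash
cat > look.py <<'E'
import sys
from rig import *
from h import *
s=read_state();m=camera_model("wrist")
if len(sys.argv)>1: cv2.imwrite(f"pics/{sys.argv[1]}.png",camera("wrist")[:,:,::-1])
print(s['clock'],s['eef_pos'].round(4),s['tool_rot'].round(2),s['q'].round(1),s['contact_force'].round(1),s['opening'])
Rt=rot(s['tool_rot'])
for a in sys.argv[2:]:
    p=np.array(eval(a)); print(a,"pix",np.round(proj(m,p,True),1),"tool delta m",(Rt.T@(p-s['eef_pos'])).round(4),"units",(Rt.T@(p-s['eef_pos'])/.6).round(4))
E
python3 look.py w2 .486,.0435,.124 .4152,.1154,.054 .5568,-.0271,.06
```

```text
3.2 [0.486  0.043  0.2311] [-8.999e+01  1.000e-02  4.514e+01] [ -8.3  -8.3 112.5   0.   75.8 -53.4] [-0.7  0.   0.7] 0.08554282035140717
.486,.0435,.124 pix [319.6 243. ] tool delta m [0.0004 0.1071 0.0004] units [0.0006 0.1786 0.0006]
.4152,.1154,.054 pix [320.8 102.3] tool delta m [0.0014 0.1772 0.1012] units [0.0023 0.2953 0.1687]
.5568,-.0271,.06 pix [319.6 319.5] tool delta m [ 0.0003  0.1711 -0.0996] units [ 0.0004  0.2852 -0.1661]
```

View pics/w2.png

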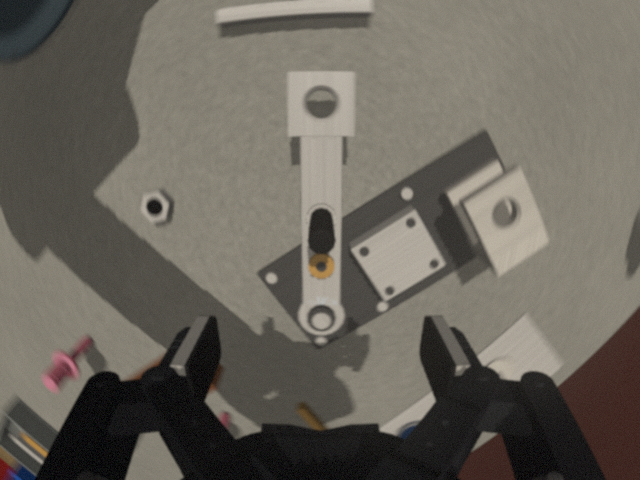

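The handle top shows at (321,243) and the eye at (321,101), both within 2 px of my predictions. I'll descend and grip gently.

Call:
step_arm(
  commands=[
    {"slide": [0,0.0477,0],"delta_rot": [0,0,0],"hand": 1},
    {"slide": [0,0.0477,0],"delta_rot": [0,0,0],"hand": 1},
    {"slide": [0,0.0477,0],"delta_rot": [0,0,0],"hand": 1},
    {"slide": [0,0.0477,0],"delta_rot": [0,0,0],"hand": 1},
    {"slide": [0,0.0477,0],"delta_rot": [0,0,0],"hand": 1},
    {"slide": [0,0,0],"delta_rot": [0,0,0],"hand": 0},
    {"slide": [0,0,0],"delta_rot": [0,0,0],"hand": 0},
    {"slide": [0,0,0],"delta_rot": [0,0,0],"hand": 0},
    {"slide": [0,0,0],"delta_rot": [0,0,0],"hand": 0},
    {"slide": [0,0,0],"delta_rot": [0,0,0],"hand": 0},
    {"slide": [0,0,0],"delta_rot": [0,0,0],"hand": 0},
  ],
  newtons=25,
)

```text
clock: 4.62
eef_pos: [0.4872, 0.0429, 0.0896]
tool_rot: [-90.1, -0.1, 44.8]
contact_force: [-1.3, 0.5, 5.7]
opening: 0.0196
```

```bash
python3 look.py
```

```text
4.625 [0.4872 0.0429 0.0896] [-9.010e+01 -8.000e-02  4.482e+01] [ -8.3   2.9 118.    0.   59.  -53.1] [-1.3  0.5  5.7] 0.01957325134562214
```

Call:
step_arm(
  commands=[
    {"slide": [0.0205,0,-0.0013],"delta_rot": [0,0.157,0],"hand": 0},
    {"slide": [0.0205,0,-0.0013],"delta_rot": [0,0.157,0],"hand": 0},
    {"slide": [0.0205,0,-0.0013],"delta_rot": [0,0.157,0],"hand": 0},
    {"slide": [0.0205,0,-0.0013],"delta_rot": [0,0.157,0],"hand": 0},
    {"slide": [0.0205,0,-0.0013],"delta_rot": [0,0.157,0],"hand": 0},
    {"slide": [0.0205,0,-0.0013],"delta_rot": [0,0.157,0],"hand": 0},
    {"slide": [0.0205,0,-0.0013],"delta_rot": [0,0.157,0],"hand": 0},
    {"slide": [0,0,0],"delta_rot": [0,0,0],"hand": 0},
    {"slide": [0,0,0],"delta_rot": [0,0,0],"hand": 0},
  ],
)

```text
clock: 5.75
eef_pos: [0.5658, 0.071, 0.0896]
tool_rot: [-90.1, -0.1, -4.5]
contact_force: [-0.7, -2.7, 6.2]
opening: 0.0191
```

```bash
python3 look.py w3 .5771,.0708,.0896 .5975,.1693,.076
```

```text
5.75 [0.5658 0.071  0.0896] [-90.05  -0.13  -4.54] [-4.200e+00  1.330e+01  1.063e+02 -1.000e-01  6.030e+01  4.000e-01] [-0.7 -2.7  6.2] 0.01912723223820607
.5771,.0708,.0896 pix [345.4 320.7] tool delta m [0.0113 0.     0.0007] units [0.0188 0.     0.0012]
.5975,.1693,.076 pix [377.8  85.6] tool delta m [0.0238 0.0135 0.1005] units [0.0397 0.0226 0.1675]
```

View pics/w3.png

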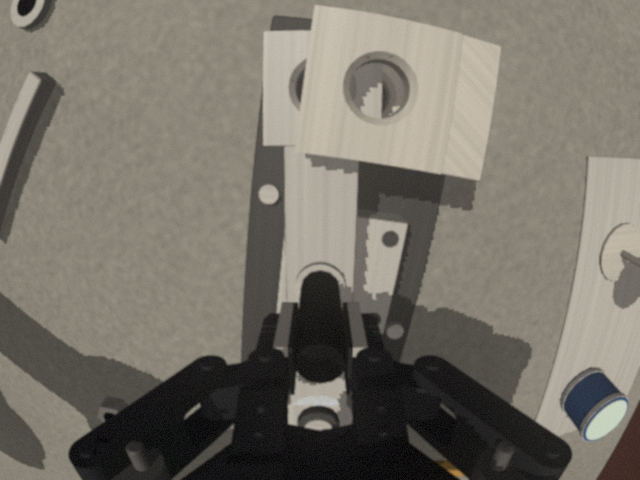

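The bar's eye is entering the fork: the eye's edge is at (297,85) and the fork hole at (379,87). I'll finish the arc to the stop in small steps.

Call:
step_arm(
  commands=[
    {"slide": [0.0102,0,-0.0003],"delta_rot": [0,0.078,0],"hand": 0},
    {"slide": [0.0085,0,-0.0003],"delta_rot": [0,0.079,0],"hand": 0},
    {"slide": [0.0017,0,0],"delta_rot": [0,0,0],"hand": 0},
    {"slide": [0,0,0],"delta_rot": [0,0,0],"hand": 0},
    {"slide": [0,0,0],"delta_rot": [0,0,0],"hand": 0},
  ],
)

```text
clock: 6.42
eef_pos: [0.5775, 0.0692, 0.0896]
tool_rot: [-90.0, -0.1, -11.6]
contact_force: [-0.6, -3.1, 7.1]
opening: 0.0191
```

Call:
step_arm(
  commands=[
    {"slide": [0.0025,0,0],"delta_rot": [0,0,0],"hand": 0},
    {"slide": [0,0,0],"delta_rot": [0,0,0],"hand": 0},
  ],
)

```text
clock: 6.68
eef_pos: [0.5775, 0.0692, 0.0896]
tool_rot: [-90.1, 0.1, -11.6]
contact_force: [-8.0, -2.4, 13.3]
opening: 0.019
```

```bash
python3 look.py w4 .5771,.0708,.0896 .5975,.1693,.076
```

```text
6.675 [0.5775 0.0692 0.0896] [-90.07   0.12 -11.56] [-4.300e+00  1.480e+01  1.044e+02 -1.000e-01  6.090e+01  7.300e+00] [-8.  -2.4 13.3] 0.019025731525434526
.5771,.0708,.0896 pix [318.2 319.3] tool delta m [-0.0008 -0.      0.0015] units [-0.0013 -0.0001  0.0025]
.5975,.1693,.076 pix [318.8  80.6] tool delta m [-0.0005  0.0134  0.1021] units [-0.0008  0.0224  0.1702]
```

View pics/w4.png

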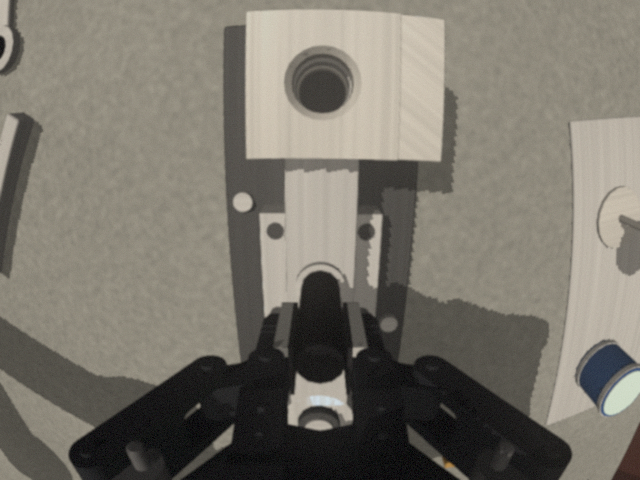

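The bar is on its stop: the force rose to 8 N without any motion. The three holes line up at (322,82). I'll release and lift.

Call:
step_arm(
  commands=[
    {"slide": [0,0,0],"delta_rot": [0,0,0],"hand": 1},
    {"slide": [0,0,0],"delta_rot": [0,0,0],"hand": 1},
    {"slide": [0,0,0],"delta_rot": [0,0,0],"hand": 1},
    {"slide": [0,0,0],"delta_rot": [0,0,0],"hand": 1},
    {"slide": [0,0,0],"delta_rot": [0,0,0],"hand": 1},
    {"slide": [0,-0.05,0],"delta_rot": [0,0,0],"hand": 1},
    {"slide": [0,-0.05,0],"delta_rot": [0,0,0],"hand": 1},
    {"slide": [0,-0.05,0],"delta_rot": [0,0,0],"hand": 1},
    {"slide": [0,-0.05,0],"delta_rot": [0,0,0],"hand": 1},
    {"slide": [0,-0.05,0],"delta_rot": [0,0,0],"hand": 1},
    {"slide": [0,0,0],"delta_rot": [0,0,0],"hand": 1},
  ],
)

```text
clock: 8.1
eef_pos: [0.58, 0.0694, 0.2412]
tool_rot: [-90.0, -0.3, -11.7]
contact_force: [0.1, 0.3, -0.5]
opening: 0.0854
```

```bash
python3 look.py w5 .5975,.1693,.076 .4965,-.287,.2396; python3 - <<'E'
from rig import *
from h import *
T=camera_model("top")
print(plane(T,466,238,.078),plane(T,473.4,236.4,.116))
print(np.round([plane(T,385+162/5,150+412/5,.052),plane(T,385+600/5,150+475/5,.052)],4))
E
```

```text
8.1 [0.58   0.0694 0.2412] [-89.96  -0.34 -11.69] [-4.3  4.6 98.8 -0.  76.2  7.4] [ 0.1  0.3 -0.5] 0.08542022882571036
.5975,.1693,.076 pix [315.  101.8] tool delta m [-0.0041  0.1653  0.1013] units [-0.0068  0.2754  0.1688]
.4965,-.287,.2396 pix [311.3 591.1] tool delta m [-0.0096  0.0013 -0.3659] units [-0.0159  0.0021 -0.6099]
[ 0.4971076 -0.2935175  0.078    ] [ 0.49746586 -0.29306317  0.116     ]
[[ 0.5099 -0.2205  0.052 ]
 [ 0.4848 -0.3668  0.052 ]]
```

View pics/w5.png

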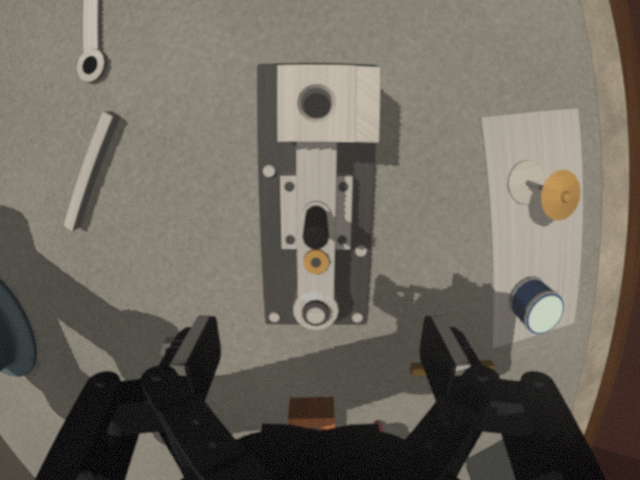

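The bar is still shut, with the holes at (317,102). The flange, the knob top and the midpoint of the two outer pins all put the long pin at (0.4973, -0.2935). The jaw axis is already across the rack, so I'll move over it.

Call:
step_arm(
  commands=[
    {"slide": [-0.0016,0,-0.0775],"delta_rot": [0,0,0],"hand": 1},
    {"slide": [-0.0016,0,-0.0775],"delta_rot": [0,0,0],"hand": 1},
    {"slide": [-0.0016,0,-0.0775],"delta_rot": [0,0,0],"hand": 1},
    {"slide": [-0.0016,0,-0.0775],"delta_rot": [0,0,0],"hand": 1},
    {"slide": [-0.0016,0,-0.0775],"delta_rot": [0,0,0],"hand": 1},
    {"slide": [-0.0016,0,-0.0775],"delta_rot": [0,0,0],"hand": 1},
    {"slide": [-0.0016,0,-0.0775],"delta_rot": [0,0,0],"hand": 1},
    {"slide": [-0.0016,0,-0.0775],"delta_rot": [0,0,0],"hand": 1},
    {"slide": [0,0,0],"delta_rot": [0,0,0],"hand": 1},
  ],
)

```text
clock: 9.28
eef_pos: [0.4939, -0.2952, 0.236]
tool_rot: [-89.9, 0.2, -11.9]
contact_force: [0.8, 1.0, -0.3]
opening: 0.0854
```

```bash
python3 look.py w6 .4973,-.2935,.116 .4973,-.2935,.078 .4973,-.2935,.08; python3 - <<'E'
from rig import *
from h import *
T=camera_model("top")
print(plane(T,445,176,.1),plane(T,480,308,.1))
E
```

```text
9.275 [ 0.4939 -0.2952  0.236 ] [-89.92   0.17 -11.93] [-42.1   4.  100.   -0.   76.2 -30.2] [ 0.8  1.  -0.3] 0.08535846957331537
.4973,-.2935,.116 pix [324.5 235.4] tool delta m [0.0033 0.12   0.0022] units [0.0055 0.2    0.0036]
.4973,-.2935,.078 pix [324.2 221.7] tool delta m [0.0034 0.158  0.0021] units [0.0057 0.2633 0.0036]
.4973,-.2935,.08 pix [324.2 222.4] tool delta m [0.0034 0.156  0.0021] units [0.0057 0.26   0.0036]
[ 0.59519239 -0.25740978  0.1       ] [ 0.38599727 -0.30386406  0.1       ]
```

View pics/w6.png

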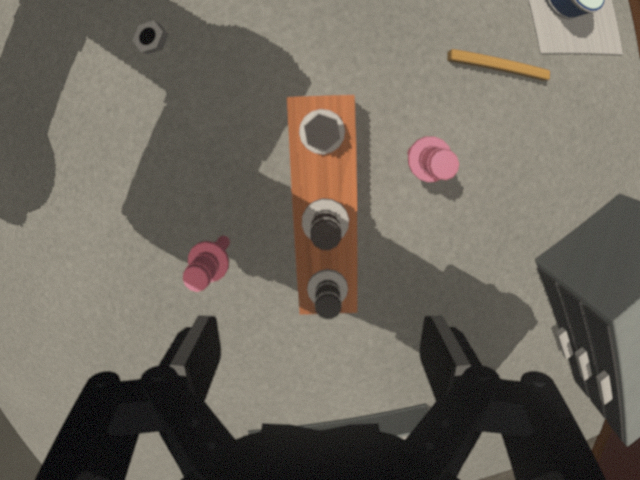

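In the wrist view the long pin's knob is at (326,238), within about 2 mm of the prediction. The pink pins are at (200,268) and (437,162), clear of the jaws. I'll descend and grip.

Call:
step_arm(
  commands=[
    {"slide": [0.0065,0,0.002],"delta_rot": [0,0,0],"hand": 1},
    {"slide": [0,0.0428,0],"delta_rot": [0,0,0],"hand": 1},
    {"slide": [0,0.0428,0],"delta_rot": [0,0,0],"hand": 1},
    {"slide": [0,0.0428,0],"delta_rot": [0,0,0],"hand": 1},
    {"slide": [0,0.0428,0],"delta_rot": [0,0,0],"hand": 1},
    {"slide": [0,0.0428,0],"delta_rot": [0,0,0],"hand": 1},
    {"slide": [0,0.0428,0],"delta_rot": [0,0,0],"hand": 1},
    {"slide": [0,0,0],"delta_rot": [0,0,0],"hand": 1},
    {"slide": [0,0,0],"delta_rot": [0,0,0],"hand": 1},
  ],
)

```text
clock: 10.45
eef_pos: [0.5003, -0.2925, 0.0851]
tool_rot: [-90.0, -0.1, -11.6]
contact_force: [0.9, -0.8, 0.4]
opening: 0.0854
```

```bash
python3 look.py w7 .4973,-.2935,.116 .4973,-.2935,.078
```

```text
10.45 [ 0.5003 -0.2925  0.0851] [-9.003e+01 -7.000e-02 -1.163e+01] [-41.5  14.8 105.    0.   60.1 -29.9] [ 0.9 -0.8  0.4] 0.08535407794974641
.4973,-.2935,.116 pix [312.6 368. ] tool delta m [-0.0027 -0.0309 -0.0016] units [-0.0046 -0.0516 -0.0027]
.4973,-.2935,.078 pix [314.  317.3] tool delta m [-0.0028  0.0071 -0.0016] units [-0.0047  0.0118 -0.0026]
```

View pics/w7.png

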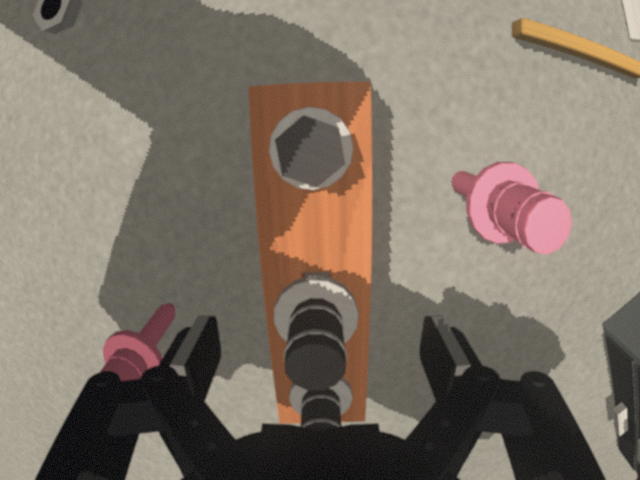

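The knob top is at (315,361) and the flange at (316,317), about 2 mm left of the jaw centre. I'll trim that, then grip.

Call:
step_arm(
  commands=[
    {"slide": [-0.0038,0.005,-0.001],"delta_rot": [0,0,0],"hand": 1},
    {"slide": [0,0,0],"delta_rot": [0,0,0],"hand": 1},
    {"slide": [0,0,0],"delta_rot": [0,0,0],"hand": 0},
    {"slide": [0,0,0],"delta_rot": [0,0,0],"hand": 0},
    {"slide": [0,0,0],"delta_rot": [0,0,0],"hand": 0},
    {"slide": [0,0,0],"delta_rot": [0,0,0],"hand": 0},
    {"slide": [0,0,0],"delta_rot": [0,0,0],"hand": 0},
    {"slide": [0,0,0],"delta_rot": [0,0,0],"hand": 0},
  ],
  newtons=60,
)

```text
clock: 11.5
eef_pos: [0.4973, -0.2931, 0.0814]
tool_rot: [-90.0, -0.0, -11.7]
contact_force: [-0.2, 1.2, 2.7]
opening: 0.0228
```

```bash
python3 look.py w8
```

```text
11.5 [ 0.4973 -0.2931  0.0814] [-9.001e+01 -2.000e-02 -1.170e+01] [-41.8  14.9 105.3   0.   59.7 -30.1] [-0.2  1.2  2.7] 0.022764172492408006
```

View pics/w8.png

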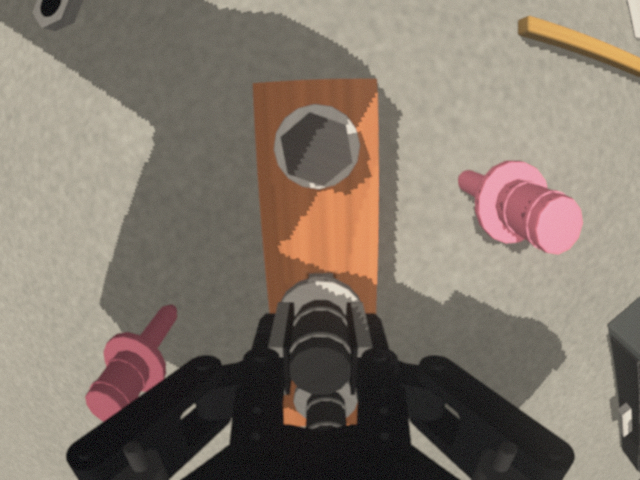

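The pin is gripped, with the opening at 22.8 mm against a 24 mm knob. I'll lift it.

Call:
step_arm(
  commands=[
    {"slide": [0,-0.03,0],"delta_rot": [0,0,0],"hand": 0},
    {"slide": [0,-0.045,0],"delta_rot": [0,0,0],"hand": 0},
    {"slide": [0,-0.05,0],"delta_rot": [0,0,0],"hand": 0},
    {"slide": [0,-0.05,0],"delta_rot": [0,0,0],"hand": 0},
    {"slide": [0,-0.05,0],"delta_rot": [0,0,0],"hand": 0},
    {"slide": [0,-0.03,0],"delta_rot": [0,0,0],"hand": 0},
    {"slide": [0,0,0],"delta_rot": [0,0,0],"hand": 0},
  ],
)

```text
clock: 12.42
eef_pos: [0.4975, -0.2934, 0.2356]
tool_rot: [-90.1, -0.1, -11.7]
contact_force: [-0.2, 0.1, -3.0]
opening: 0.0225
```

```bash
python3 look.py w9 .5975,.1693,.235 ; python3 - <<'E'
from rig import *
from h import *
i=camera("scene");j=camera("top")
cv2.imwrite("pics/s9.png",i[:,:,::-1]);cv2.imwrite("pics/t9.png",j[:,:,::-1])
E
```

```text
12.425 [ 0.4975 -0.2934  0.2356] [-90.08  -0.11 -11.7 ] [-41.8   4.1  99.9  -0.   75.8 -30.1] [-0.2  0.1 -3. ] 0.02251043587796526
.5975,.1693,.235 pix [ 325.5 -332.1] tool delta m [ 0.0041 -0.      0.4733] units [ 0.0069 -0.      0.7889]
```

View pics/s9.png

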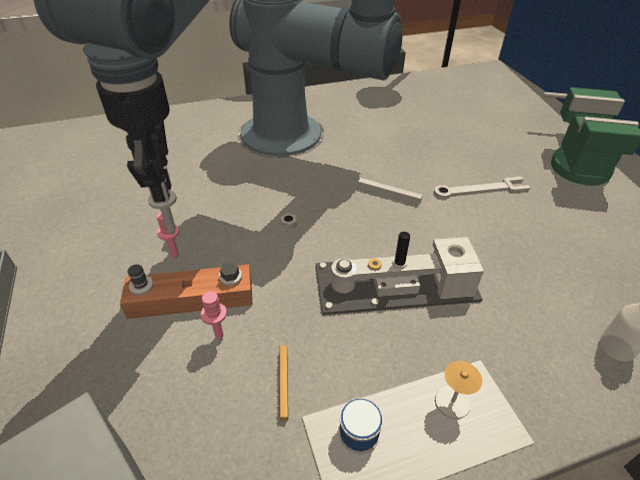

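View pics/t9.png

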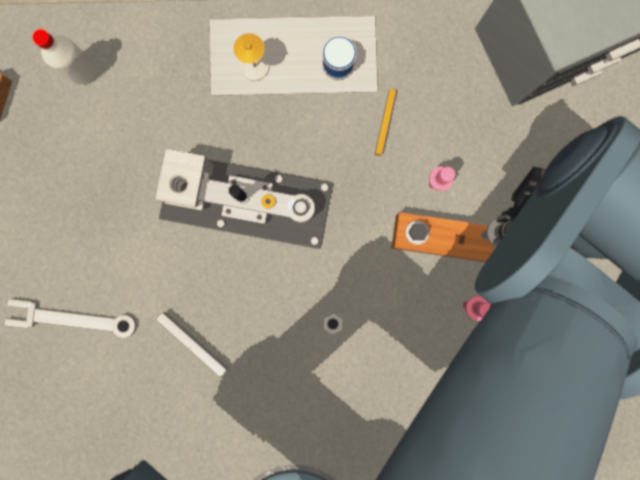

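The pin hangs straight in the gripper, with its flange at (162,198) in the scene view. The bar is shut and the other pins are undisturbed. I'll carry it to above the fork.

Call:
step_arm(
  commands=[
    {"slide": [0.0006,0,0.0657],"delta_rot": [0,0,0],"hand": 0},
    {"slide": [0.0006,0,0.0657],"delta_rot": [0,0,0],"hand": 0},
    {"slide": [0.0006,0,0.0657],"delta_rot": [0,0,0],"hand": 0},
    {"slide": [0.0006,0,0.0657],"delta_rot": [0,0,0],"hand": 0},
    {"slide": [0.0006,0,0.0657],"delta_rot": [0,0,0],"hand": 0},
    {"slide": [0.0006,0,0.0657],"delta_rot": [0,0,0],"hand": 0},
    {"slide": [0.0006,0,0.0657],"delta_rot": [0,0,0],"hand": 0},
    {"slide": [0.0006,0,0.0657],"delta_rot": [0,0,0],"hand": 0},
    {"slide": [0.0006,0,0.0657],"delta_rot": [0,0,0],"hand": 0},
    {"slide": [0.0006,0,0.0657],"delta_rot": [0,0,0],"hand": 0},
    {"slide": [0.0006,0,0.0657],"delta_rot": [0,0,0],"hand": 0},
    {"slide": [0.0006,0,0.0657],"delta_rot": [0,0,0],"hand": 0},
  ],
)

```text
clock: 14.08
eef_pos: [0.5966, 0.1705, 0.2321]
tool_rot: [-90.1, 0.2, -11.7]
contact_force: [0.1, 0.7, -0.9]
opening: 0.0224
```

Call:
step_arm(
  commands=[
    {"slide": [0,0,0],"delta_rot": [0,0,0],"hand": 0},
    {"slide": [0,0,0],"delta_rot": [0,0,0],"hand": 0},
  ],
)

```text
clock: 14.32
eef_pos: [0.5966, 0.169, 0.2326]
tool_rot: [-90.1, 0.1, -11.7]
contact_force: [0.5, -0.1, -1.7]
opening: 0.0225
```

```bash
python3 look.py w10 .5975,.1693,.235 .5975,.1693,.076; python3 - <<'E'
from rig import *
from h import *
i=camera("scene");j=camera("top")
cv2.imwrite("pics/s10.png",cv2.resize(i[100:300,350:550,::-1],None,fx=3,fy=3,interpolation=2));cv2.imwrite("pics/t10.png",j[:,:,::-1])
S=camera_model("scene");print(proj(S,[.5975,.1693,.162]),proj(S,[.5975,.1693,.076]))
E
```

```text
14.325 [0.5966 0.169  0.2326] [-90.07   0.14 -11.69] [ 5.4 10.1 93.7 -0.  76.4 17.1] [ 0.5 -0.1 -1.7] 0.022516609124065473
.5975,.1693,.235 pix [321.8 324. ] tool delta m [ 0.0008 -0.0024  0.0005] units [ 0.0013 -0.0039  0.0008]
.5975,.1693,.076 pix [321.5 223.9] tool delta m [0.0012 0.1566 0.0007] units [0.002  0.2611 0.0011]
(np.float64(467.1626327831332), np.float64(212.8925517635137)) (np.float64(456.22955942460254), np.float64(249.71824026649176))
```

View pics/w10.png

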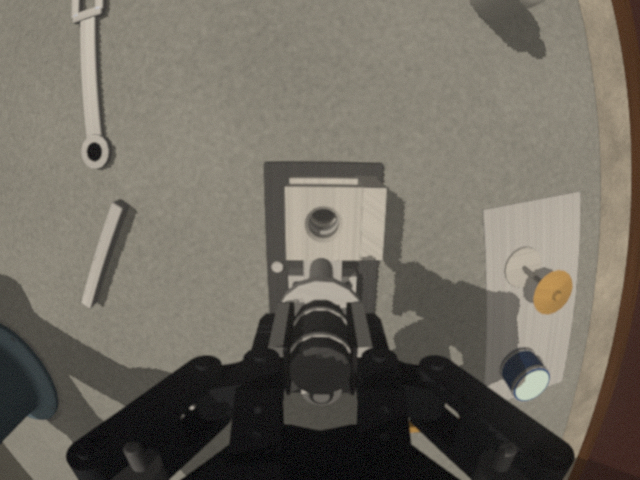

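View pics/s10.png

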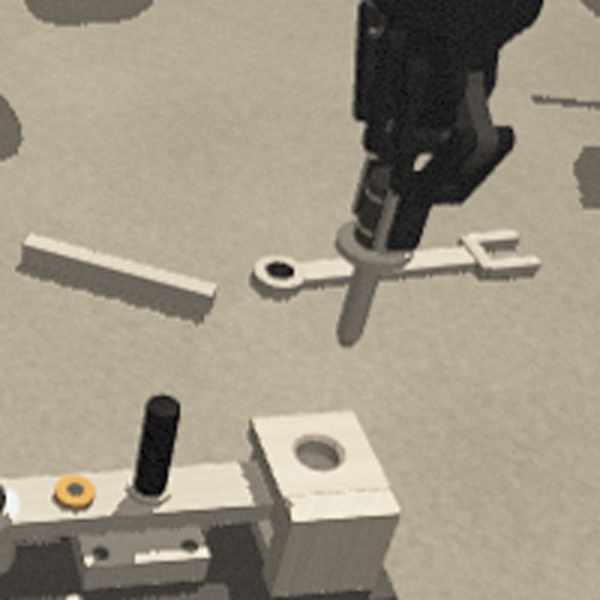

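The hole is at (323,221) in the wrist view, against a prediction of (321.5,224). The scene view shows the pin tip within about 1 px of where it should be. Clearance is 6 mm all round. I'll trim by 1 to 2 mm and lower to just above the fork.

Call:
step_arm(
  commands=[
    {"slide": [0.003,0,0.002],"delta_rot": [0,0,0],"hand": 0},
    {"slide": [0,0.04,0],"delta_rot": [0,0,0],"hand": 0},
    {"slide": [0,0.042,0],"delta_rot": [0,0,0],"hand": 0},
    {"slide": [0,0.036,0],"delta_rot": [0,0,0],"hand": 0},
    {"slide": [0,0,0],"delta_rot": [0,0,0],"hand": 0},
    {"slide": [0,0,0],"delta_rot": [0,0,0],"hand": 0},
  ],
)

```text
clock: 15.22
eef_pos: [0.6, 0.17, 0.1645]
tool_rot: [-90.0, -0.1, -11.7]
contact_force: [0.5, -0.3, -1.8]
opening: 0.0226
```

```bash
python3 look.py w11 .5975,.1693,.076; python3 - <<'E'
from rig import *
from h import *
i=camera("scene")
cv2.imwrite("pics/s11.png",cv2.resize(i[170:320,380:530,::-1],None,fx=4,fy=4,interpolation=2))
E
```

```text
15.225 [0.6    0.17   0.1645] [-89.97  -0.1  -11.72] [ 5.4 14.3 96.3  0.  69.4 17.1] [ 0.5 -0.3 -1.8] 0.02257209936434685
.5975,.1693,.076 pix [316.3 254.7] tool delta m [-0.0025  0.0885 -0.0013] units [-0.0041  0.1476 -0.0021]
```

View pics/w11.png

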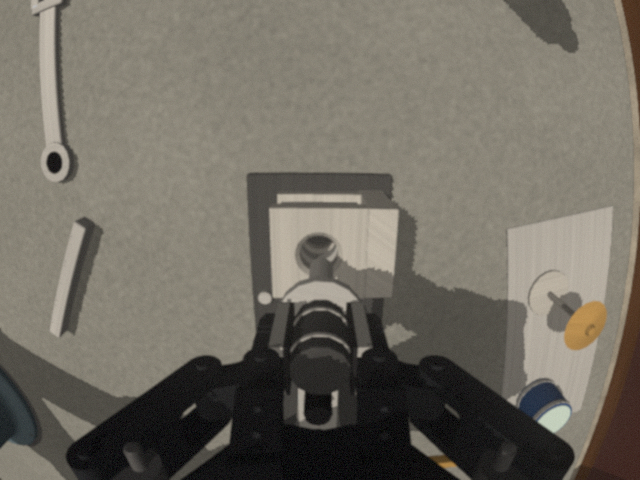

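View pics/s11.png

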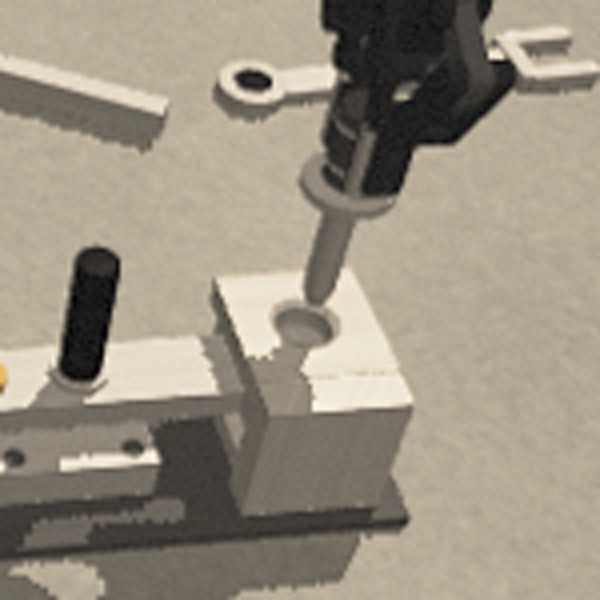

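The tip is at about (318,300) in the crop, right above the hole. I'll trim 2 mm in x and insert.

Call:
step_arm(
  commands=[
    {"slide": [-0.003,0,0],"delta_rot": [0,0,0],"hand": 0},
    {"slide": [0,0.02,0],"delta_rot": [0,0,0],"hand": 0},
    {"slide": [0,0.02,0],"delta_rot": [0,0,0],"hand": 0},
    {"slide": [0,0.015,0],"delta_rot": [0,0,0],"hand": 0},
    {"slide": [0,0,0],"delta_rot": [0,0,0],"hand": 0},
  ],
)

```text
clock: 15.95
eef_pos: [0.5966, 0.1704, 0.1287]
tool_rot: [-90.0, 0.2, -11.7]
contact_force: [0.0, -0.2, -2.9]
opening: 0.0228
```

```bash
python3 look.py; python3 - <<'E'
from rig import *
from h import *
i=camera("scene")
cv2.imwrite("pics/s12.png",cv2.resize(i[170:320,380:530,::-1],None,fx=4,fy=4,interpolation=2))
E
```

```text
15.95 [0.5966 0.1704 0.1287] [-90.05   0.16 -11.7 ] [ 5.5 16.5 97.7  0.  66.  17.2] [ 0.  -0.2 -2.9] 0.022779643899719686
```

View pics/s12.png

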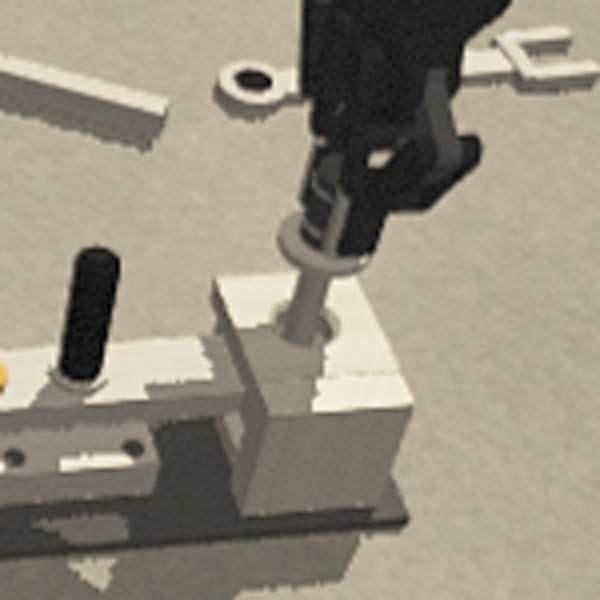

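The pin is in the upper hole with no side force. I'll keep lowering.

Call:
step_arm(
  commands=[
    {"slide": [0.0015,0.015,0],"delta_rot": [0,0,0],"hand": 0},
    {"slide": [0,0.015,0],"delta_rot": [0,0,0],"hand": 0},
    {"slide": [0,0.015,0],"delta_rot": [0,0,0],"hand": 0},
    {"slide": [0,0.015,0],"delta_rot": [0,0,0],"hand": 0},
    {"slide": [0,0,0],"delta_rot": [0,0,0],"hand": 0},
    {"slide": [0,0,0],"delta_rot": [0,0,0],"hand": 0},
  ],
)

```text
clock: 16.75
eef_pos: [0.5986, 0.1704, 0.0945]
tool_rot: [-90.0, -0.0, -11.7]
contact_force: [-0.0, -0.4, -2.2]
opening: 0.0227
```

```bash
python3 look.py; python3 - <<'E'
from rig import *
from h import *
i=camera("scene")
cv2.imwrite("pics/s13.png",cv2.resize(i[170:320,380:530,::-1],None,fx=4,fy=4,interpolation=2))
E
```

```text
16.75 [0.5986 0.1704 0.0945] [-8.999e+01 -2.000e-02 -1.169e+01] [ 5.5 19.2 98.3 -0.  62.5 17.2] [-0.  -0.4 -2.2] 0.022722688448684875
```

View pics/s13.png

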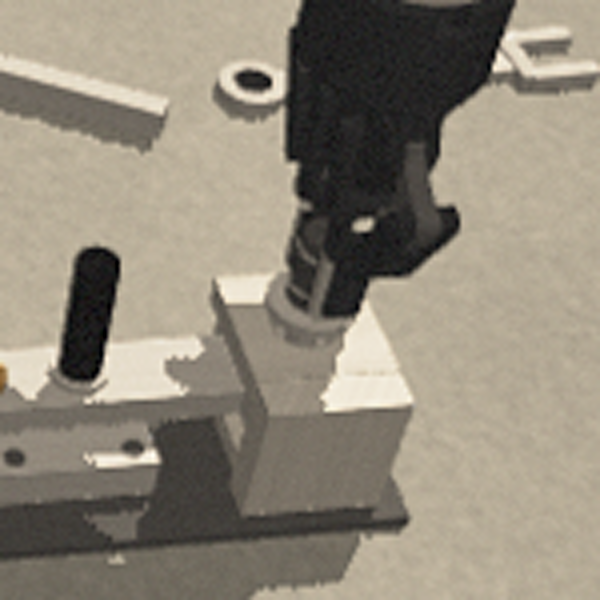

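The flange is about 9 mm above the fork and there's still no contact. I'll lower 7 mm, release, let it settle and lift.

Call:
step_arm(
  commands=[
    {"slide": [0,0.006,0],"delta_rot": [0,0,0],"hand": 0},
    {"slide": [0,0.006,0],"delta_rot": [0,0,0],"hand": 0},
    {"slide": [0,0,0],"delta_rot": [0,0,0],"hand": 0},
    {"slide": [0,0,0],"delta_rot": [0,0,0],"hand": 0},
  ],
)

```text
clock: 17.3
eef_pos: [0.5984, 0.1703, 0.0871]
tool_rot: [-90.0, 0.0, -11.7]
contact_force: [0.4, 1.2, -2.1]
opening: 0.0227
```

Call:
step_arm(
  commands=[
    {"slide": [0,0,0],"delta_rot": [0,0,0],"hand": 1},
    {"slide": [0,0,0],"delta_rot": [0,0,0],"hand": 1},
    {"slide": [0,0,0],"delta_rot": [0,0,0],"hand": 1},
    {"slide": [0,0,0],"delta_rot": [0,0,0],"hand": 1},
    {"slide": [0,0,0],"delta_rot": [0,0,0],"hand": 1},
    {"slide": [0,-0.04,0],"delta_rot": [0,0,0],"hand": 1},
    {"slide": [0,-0.06,0],"delta_rot": [0,0,0],"hand": 1},
    {"slide": [0,-0.06,0],"delta_rot": [0,0,0],"hand": 1},
    {"slide": [0,-0.06,0],"delta_rot": [0,0,0],"hand": 1},
    {"slide": [0,0,0],"delta_rot": [0,0,0],"hand": 1},
  ],
)

```text
clock: 18.55
eef_pos: [0.6005, 0.1706, 0.2232]
tool_rot: [-89.9, -0.4, -11.7]
contact_force: [-0.1, -0.2, 0.0]
opening: 0.0857
```

```bash
python3 look.py w14 .5975,.1693,.12 .5975,.1693,.082; python3 - <<'E'
from rig import *
from h import *
i=camera("scene")
cv2.imwrite("pics/s14.png",cv2.resize(i[170:320,320:520,::-1],None,fx=4,fy=4,interpolation=2))
S=camera_model("scene");print([ (4*(np.array(proj(S,[.5975,.1693,z]))-[320,170])).round(0) for z in (.12,.082)])
E
```

```text
18.55 [0.6005 0.1706 0.2232] [-89.87  -0.41 -11.69] [ 5.5 10.8 93.9 -0.  74.9 17.2] [-0.1 -0.2  0. ] 0.08566934162363439
.5975,.1693,.12 pix [315.2 248.4] tool delta m [-0.0034  0.1032 -0.0021] units [-0.0056  0.172  -0.0035]
.5975,.1693,.082 pix [315.5 232.6] tool delta m [-0.0037  0.1412 -0.0022] units [-0.0061  0.2353 -0.0036]
[array([566., 246.]), array([548., 309.])]
```

View pics/s14.png

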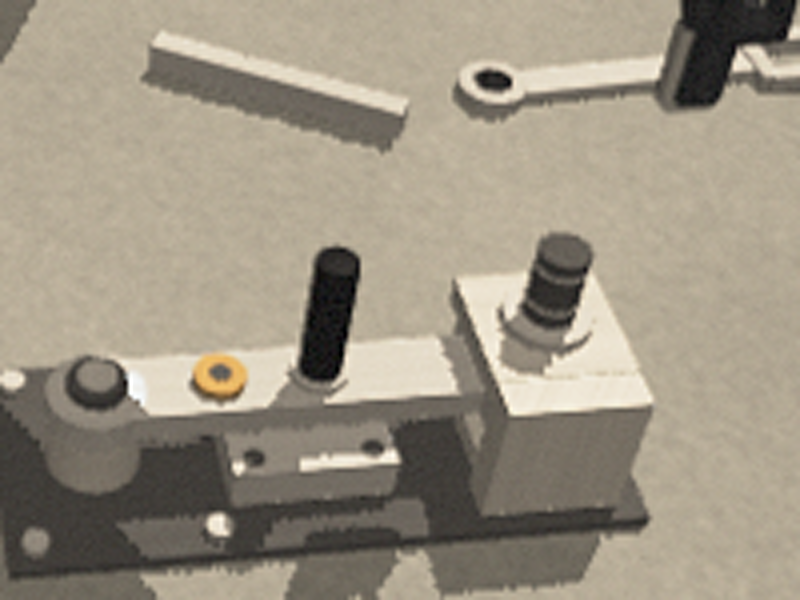

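View pics/w14.png

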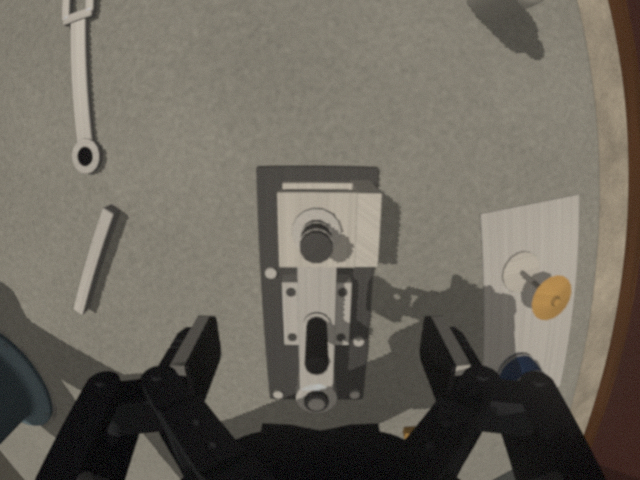

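The pin is seated. In the scene crop the knob top is at (565,247), against (566,246) predicted for the home position. The flange lies flat on the fork, the bar is shut, and the gripper is clear with about 0 N on it. I'm handing in.

```bash
python3 - <<'E'
from rig import *
print(close_job(), read_state()['clock'])
E
```

```text
the job is handed in; nothing more can be done
the job is handed in; nothing more can be done
```

The jig is ready, and I handed the job in at about 18.6 s of the 56 s allowed. I gripped the handle and swung the bar about 56.5° onto its stop. Then I took the long pin (the middle one) from the rack, lowered it through both lugs and the bar's eye, let go and lifted clear.

- **Bar:** it reached its stop, where the force rose to 8 N with no further motion. The last pictures still show it shut.
- **Pin:** in the scene view the knob top was within 1 px (about 2 mm) of the predicted home position. The pin stands upright with its flange flat on the fork.
- **Robot:** the gripper was open and clear, with about 0 N on it. I saw no contact with the pink look-alikes.
- **Disagreements:** the wrist camera put the fork hole 1–2 mm away from the top view's position. That is within the 6 mm clearance, and I trimmed for it before inserting. My first two move calls were refused because rows were missing keys, and the arm did not move.
- **Not confirmed:** handing in reported no verdict, so I have no official confirmation of the result.

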